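# Stock the sliding-door display case

## Task

Stock the wooden display case: set the long carton flat and lengthwise in its open bay, then slide it along the case floor under the fixed glass until its end is up against the wooden stop. Then stand the shoulder rest on its feet in the bay, and slide the case's door fully shut against the end frame. Leave everything else on the table where it is.

Things in the scene. Friction and masses are not known exactly. Their poses are not given: they have to be found in the camera images.
- case: Low cherry-wood display case fixed to the table, glazed long sides, 194 (its x) x 494 (its y) mm, loaded from above. Origin: centre of the underside; y along its length, z up. Inside 170 x 470 mm, floor at z = 12 mm, long walls' tops at z = 75. The half at y > 0 is roofed by a fixed clear pane (underside z = 67). End wall at y = -235 to -247, up to z = 90: the frame the door closes on.
- bay (a point): Centre of the floor of the case's bay, the half at case y = -235 to 0 mm, 170 mm wide, open from above while the door is open; 12 mm above the table; axes as the case's.
- stop (a point): On the case floor under the fixed pane: foot of the wooden stop, a rib 30 mm high across the case, face towards the bay at case y = 70 mm (this point). The carton is home when its end touches this face: its centre is then at case y = 10 mm and its other end at y = -50 mm, still reachable in the bay. Small stock lies behind the rib.
- door (a joint): Sliding door: a level wood-framed clear panel, 190 (x) x 245 (y) x 9 mm, on tracks on top of the case, z = 78 to 87 mm. Value in m: 0 shut against the end frame, growing as it opens to the case's +y, at most 0.23; it starts 0.195 to 0.23 open, over the fixed pane. At value q it covers case y from q - 0.235 to q + 0.010. About 2 N of friction; it stays where left.
- pull_bar (a point): Middle of the top of the door's pull bar: wooden, 150 mm long across the case (x), 16 mm thick (y), standing 22 mm above the door (top at z = 109 mm). It moves with the door: at door value q it is at case y = q - 0.1125 m. Pushed towards the case's -y it shuts the door.
- carton: Loose long white carton with a grey band and a thin black line, 50 (x) x 120 (y) x 40 (z) mm, 0.18 kg, lying flat on the table. Origin: centre of the underside, y along its length; the two ends are equivalent.
- shoulder_rest: Loose violin shoulder rest, black with a grey pad, standing on four rubber feet. Overall 59 (x) x 143 (y) x 46 (z) mm, 0.14 kg. Origin: at the feet's level under its centre, y along its length. The middle bar, 28 mm wide (x), lies between z = 24 and 46 mm and is free underneath; crosspieces with the feet are at y = +-62 mm. The two ends are equivalent.
- rosin_tin: Bystander: round aluminium tin, diameter 64, height 24 mm; origin at the centre of its underside.
- tuner: Bystander: black tuner, 30 x 65 x 18 mm; origin at the centre of its underside.
- metronome: Bystander: dark wooden tapered metronome, about 90 mm across the base, 130 mm tall; origin at the centre of its underside.
- mug: Bystander: white mug, diameter 80, height 90 mm; origin at the centre of its underside.
- screwdriver: Bystander: screwdriver 180 mm long lying on the table; origin under its middle.
- small_carton: Bystander: small brown carton, 50 x 75 x 25 mm (not the long one); origin at the centre of its underside.
Not all that is in view belongs to the job. Leave any orange or purple look-alike of the shoulder_rest alone.

How it is judged:
On the way, in this order (a step that is already met when the one before it is completed fails the run):
1. the long carton lies flat on the case floor in the bay (z of carton in the frame of case between 0.006 and 0.018 m and x of carton in the frame of case between -0.08 and 0.08 m and angle between carton's own z axis and vertical below 0.12 rad and y of carton in the frame of case between -0.2 and 0.05 m), for 0.1 s.
2. the carton is slid under the fixed glass up against the stop (z of carton in the frame of case between 0.006 and 0.018 m and x of carton in the frame of case between -0.08 and 0.08 m and angle between carton's own z axis and vertical below 0.12 rad and y of carton in the frame of case above 0.002 m and angle between the y axis of carton and the y axis of case, either way round below 0.15 rad), for 0.2 s.
3. the shoulder rest stands on its feet on the case floor in the bay (z of shoulder_rest in the frame of case between 0.006 and 0.018 m and x of shoulder_rest in the frame of case between -0.08 and 0.08 m and angle between shoulder_rest's own z axis and vertical below 0.12 rad and y of shoulder_rest in the frame of case between -0.235 and -0.06 m), for 0.2 s.
4. the door is slid fully shut (value of joint door below 0.004 m), for 0.2 s.
At the end, for the whole second after the job is handed in: The carton lies flat on the case floor, lengthwise within 0.15 rad, its end within 8 mm of the stop; the shoulder rest stands upright on the case floor in the bay; the door is within 4 mm of shut; all at rest (all of step 2 and all of step 3 and value of joint door below 0.004 m and linear speed of each of carton, shoulder_rest below 0.02 m/s); the robot touches nothing.
It fails at once if a bystander is moved by more than 40 mm or knocked over (distance of any of rosin_tin, tuner, metronome, mug, screwdriver, small_carton from where it was at the start of the episode above 0.04 m or angle between any of metronome, mug's own z axis and vertical above 0.5 rad).
It also fails if it takes over 72 s, if anything falls off the work surface, if the arm or the gripper's body presses on something with over 40 N, if the wrist force passes 120 N, or if a joint passes its speed limit or range.

## Robot

A 6-joint arm with a two-finger parallel gripper is mounted at the origin on the work surface. World frame = base frame: x ahead of the robot, y to its left, z up, the work surface at z = 0. Lengths are in m, angles in rad, forces in N, time in s.
With the tool pointing down it reaches from about 0.3 to 0.775 m from the base axis. Payload 14.6 kg.
Tool frame: the origin (TCP) lies between the finger pads; the fingertips stand 17 mm ahead of it and the grasp point (between the pads) lies 2 mm behind it; z points along the fingers, y is the line along which they close (so a half turn about z gives the same grasp; the last joint's range is limited). The gripper opens to 94 mm and grips with 3 to 60 N. Pads are 16 mm wide; open, the fingers measure 119 mm over their backs; the gripper's body (75 mm by 177 mm) begins 78 mm behind the grasp point.
Start: joints at [-1.257, 0.3, 1.521, -0, 1.321, -0.067], TCP at [0.204, -0.511, 0.222] pointing down, gripper open.
Joint ranges: [-3.03, 3.03], [-0.79, 2.21], [0.23, 2.52], [-1.04, 4.18], [0, 3.07], [-2.55, 2.55]. Speed limits (rad/s): [2.22, 2.22, 2.57, 3.14, 3.14, 3.14].

## Interface

Orientations are given as a unit quaternion [w, x, y, z].
In Python, from cell import ctrl gives the robot as it stands. The module is installed in compiled form; this text tells all that it offers.
- The arm moves only by the shell command python3 -m jog 'ROWS'. ROWS is JSON, a list of rows, each a list of 7 numbers: the shift along the tool's x, y, z in cm, then the turn, a rotation vector about the tool's x, y, z in rad, then the opening, from -1 (shut) to 1 (fully open). In form: [[tx, ty, tz, wx, wy, wz, hand], ...]. A call has exactly 8 rows; each row shifts and turns the commanded pose from where the row before left it, along the tool's axes as they then stand; what a row does not reach is not made up. A row lasts 1/10 s, in which the tool goes at most 50 mm and 8.59 degrees, less where a joint would pass 70% of its speed; a pose out of reach is approached as far as the arm can. A call with a gripper value outside its range is refused whole. The fingers move at their own pace and stop on an object; the grip force is fixed at half the most. Time passes only in rows, so rows that do not move let the fingers close, or fill a call up. It gives the time, the measured TCP pose, the force, the opening and the grip force at its end, in the units of the state.
- ctrl.state(): the state, without advancing time (a new reading comes with each control period).
- ctrl.snapshot(name): name is "scene" or "top" or "wrist"; returns (picture, depth): 400x640x3 uint8, red, green, blue; 400x640 float32, m along the optical axis (not along the pixel's ray), 0 where there is no reading.
- ctrl.camera_params(name): a dict with "intrinsics" (3x3 intrinsics, pixels), "extrinsics" (4x4, takes a point from camera to world coordinates); the wrist camera has in their place "mount" (4x4, takes a point from camera to tool coordinates, whose origin is the TCP and whose axes are the flange's). Camera axes: x right, y up, looking along -z (the intrinsics and any distortion apply to the point x, -y, -z); pixel columns grow to the right and rows downward; lengths in m; the calibration is good to about 2 mm. The wrist camera is an equidistant fisheye: a pixel r from the principal point sees the ray r / f radians off the axis. A picture is of the moment at which its call begins: read the wrist's pose just before it. camera_params takes no time and is no camera call.
- ctrl.finish_job(): hands the job in; it is judged then, once.
Trained networks look in the newest picture that a camera, given by its name, has taken for a name from the list of things; names that differ only in an ending like _2 or _b are one class to them, and where a whole thing is asked for, a point or a joint stands for the part that bears it (a point fixed in the world has none). Each returns a list of dicts, best first, with "score" (0 to 1); they miss things now and then, are a little off and sometimes report something else, mostly with a low value. They report only what shows in the picture. A call takes as long as a camera call. They do not tell look-alikes from the thing itself.
- ctrl.trace(camera, thing): "pixels" (400x640 bool, what is visible of it).
- ctrl.mark_of(camera, thing): "xyz" ([x, y, z] in m, in world coordinates, good to about 4 mm: a listed point, or the origin of a listed thing).
The state is a dict: "t": time; "joints": joint angles; "dq": joint speeds; "effort": joint torques, N m; "eef_pos": TCP position; "eef_rot": TCP orientation; "wrist_force": force on the tool from outside, world axes, zero at the start; "moment": the same for the moment, N m; "opening": finger opening in m; "gripper_force": force on a finger pad.
Only numpy, scipy, OpenCV 4.12 (cv2) and the standard library are available. Lean on these libraries where they do the work, as an engineer would, in place of code of your own. Each camera call takes 0.05 s, during which the arm holds its last target. There are 200 camera calls.

## Working session

There is one attempt and no reset: what is moved stays moved. The work goes in short steps, Python scripts to look and compute and a shell command to move; the robot and the scene stay as the last step left them, time stands still between calls to the robot, and variables do not carry over. Pictures are saved under pics/ and viewed, at most 10 in all, crops included, and the job is handed in when it is done.

```bash
mkdir -p pics; cat > h.py <<'E'
import numpy as np, cv2
from cell import ctrl
from scipy.spatial.transform import Rotation as R
def snap(c,fn=None):
    p,d=ctrl.snapshot(c)
    if fn: cv2.imwrite('pics/'+fn,p[:,:,::-1])
    return p,d
def pts(c,d,mask):
    P=ctrl.camera_params(c);K=np.array(P['intrinsics']);E=np.array(P['extrinsics'])
    v,u=np.nonzero(mask&(d>0));z=d[v,u]
    q=np.c_[(u-K[0,2])/K[0,0]*z,-(v-K[1,2])/K[1,1]*z,-z]
    return q@E[:3,:3].T+E[:3,3],u,v
def proj(c,w):
    P=ctrl.camera_params(c);K=np.array(P['intrinsics']);E=np.array(P['extrinsics'])
    q=(np.array(w)-E[:3,3])@E[:3,:3]
    return K[0,0]*q[0]/-q[2]+K[0,2],K[1,2]-K[1,1]*q[1]/-q[2]
E
python3 - <<'E'
from h import *
np.set_printoptions(precision=4,suppress=True)
D={}
for c in('top','scene'): D[c]=snap(c,c+'0.png')
P=ctrl.camera_params('top');print(P['intrinsics'],P['extrinsics'])
for c in('top','scene'):
  for t in('case','bay','stop','pull_bar','carton','shoulder_rest','rosin_tin','metronome','mug','small_carton'):
    for m in ctrl.mark_of(c,t)[:3]:
        print(c,t,round(m['score'],2),np.array(m['xyz']),np.round(proj(c,m['xyz'])))
print(ctrl.state()['t'])
for t in('carton','shoulder_rest','case','door'):
    for m in ctrl.trace('top',t)[:2] if ctrl.snapshot('top') else []:
        q,u,v=pts('top',D['top'][1],m['pixels'])
        r=cv2.minAreaRect(q[:,:2].astype(np.float32)*1000)
        print(t,m['score'],len(u),u.mean(),v.mean(),r,np.percentile(q[:,2],[5,50,95]))
E
```

```text
[[395.8905   0.     322.5432]
 [  0.     395.8905 200.6314]
 [  0.       0.       1.    ]] [[ 0.0209  0.9968 -0.0769  0.3442]
 [-0.9996  0.0225  0.0196  0.0157]
 [ 0.0213  0.0765  0.9968  1.3589]
 [ 0.      0.      0.      1.    ]]
top case 0.8 [ 0.6    -0.0163  0.0005] [325. 157.]
top case 0.19 [ 0.4311  0.445  -0.0051] [190. 203.]
top bay 0.74 [ 0.6079 -0.1367  0.0095] [360. 155.]
top pull_bar 0.96 [0.5904 0.0898 0.108 ] [293. 153.]
top carton 0.97 [ 0.3687 -0.2661  0.0058] [397. 226.]
top shoulder_rest 0.93 [0.3723 0.2311 0.0001] [251. 221.]
top shoulder_rest 0.79 [0.2009 0.3801 0.0007] [205. 271.]
top shoulder_rest 0.62 [ 0.7211  0.4495 -0.0016] [192. 120.]
top rosin_tin 0.86 [0.4269 0.0439 0.0025] [306. 207.]
top metronome 0.92 [ 0.5727 -0.4503  0.002 ] [449. 168.]
top mug 0.9 [ 0.5492  0.4117 -0.0028] [201. 169.]
top small_carton 0.86 [ 0.4321  0.4429 -0.0035] [190. 203.]
top small_carton 0.24 [ 0.605  -0.1401  0.0142] [361. 156.]
scene case 0.89 [ 0.5956 -0.0223 -0.0005] [345. 246.]
scene bay 0.97 [ 0.6092 -0.1355  0.0128] [321. 272.]
scene stop 0.75 [0.5919 0.0505 0.0096] [36
[... 1019 characters left out ...]
0.94 367 248.2425068119891 221.08446866485014 ((373.32684326171875, 235.5983428955078), (45.24724578857422, 136.87266540527344), 15.465433120727539) [0.0303 0.0443 0.0491]
shoulder_rest 0.71 480 188.89375 117.78958333333334 ((720.4979248046875, 451.11376953125), (64.19271087646484, 138.87728881835938), 67.03376770019531) [0.0246 0.0423 0.0496]
case 0.79 9184 326.6379573170732 154.53310104529618 ((611.0335693359375, -25.04217529296875), (217.45538330078125, 528.9413452148438), 3.9713828563690186) [0.0086 0.0796 0.0906]
door 0.87 4327 291.9868269008551 154.23318696556507 ((591.7666625976562, 91.2718505859375), (191.19039916992188, 249.13462829589844), 3.8068759441375732) [0.0807 0.0854 0.1043]
```

View pics/top0.png

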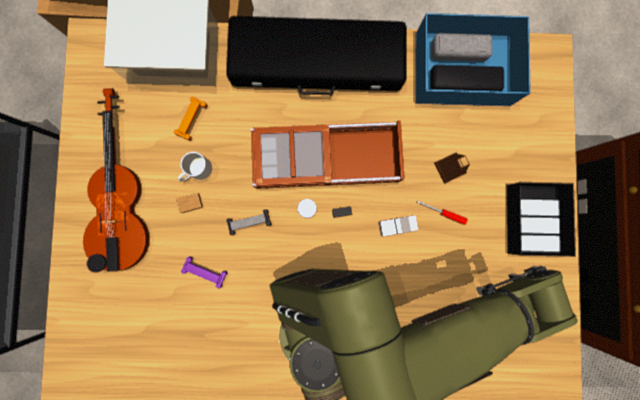

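View pics/scene0.png

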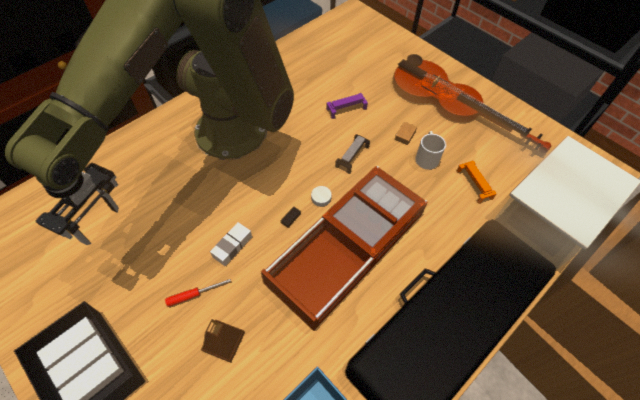

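The top view shows the carton at (398,226) and the open bay at about (365,153), with the door over the left half. There are three shoulder-rest shapes: grey/black at (249,221), orange at (190,118) and purple at (204,272). The grey/black one fits the description. I'll confirm it in a crop and fit the poses.

```bash
python3 - <<'E'
from h import *
np.set_printoptions(precision=4,suppress=True)
p,d=snap('top')
cr=np.hstack([cv2.resize(p[v-35:v+35,u-40:u+40],(400,350),interpolation=cv2.INTER_CUBIC) for u,v in((249,221),(398,226))])
cv2.imwrite('pics/crop1.png',cr[:,:,::-1])
q,u,v=pts('top',d,np.ones(d.shape,bool))
def rect(m,n):
    r=cv2.minAreaRect((q[m][:,:2]*1000).astype(np.float32));print(n,m.sum(),r)
box=(abs(u-325)<85)&(abs(v-155)<42)
rect(box&(q[:,2]>.06)&(q[:,2]<.095),'case')
rect(box&(q[:,2]>.098)&(q[:,2]<.12),'bar')
rect((abs(u-398)<28)&(abs(v-226)<20)&(q[:,2]>.034)&(q[:,2]<.05),'carton')
rect((abs(u-249)<30)&(abs(v-221)<22)&(q[:,2]>.015)&(q[:,2]<.06),'rest')
rect((abs(u-249)<30)&(abs(v-221)<22)&(q[:,2]>.036)&(q[:,2]<.06),'rest hi')
# floor of bay
m=box&(abs(q[:,2]-.012)<.006)&(u>335);print(q[m].mean(0),m.sum())
s=ctrl.state();r=R.from_quat(np.roll(s['eef_rot'],-1)).as_matrix();print(s['eef_pos'],s['eef_rot']);print(r);print(s['wrist_force'],ctrl.camera_params('wrist'))
E
```

```text
case 5298 ((599.6205444335938, -19.671401977539062), (195.58883666992188, 494.97625732421875), 4.2040605545043945)
bar 237 ((592.3442993164062, 92.7126693725586), (150.8577423095703, 16.253629684448242), 3.6269631385803223)
carton 529 ((369.20697021484375, -266.50567626953125), (50.3389778137207, 120.64131927490234), 11.446842193603516)
rest 456 ((370.85357666015625, 236.90469360351562), (56.330604553222656, 141.96820068359375), 15.10824203491211)
rest hi 323 ((363.9138488769531, 234.7528533935547), (50.62435531616211, 137.50296020507812), 20.133493423461914)
[ 0.6124 -0.1537  0.0119] 2714
[ 0.2044 -0.5106  0.2225] [-0.      0.9819  0.1893 -0.    ]
[[ 0.9284  0.3717 -0.    ]
 [ 0.3717 -0.9284  0.    ]
 [-0.     -0.     -1.    ]]
[ 0.7997 -0.8438  0.4372] {'intrinsics': array([[309.7069,   0.    , 319.4107],
       [  0.    , 309.7069, 199.2758],
       [  0.    ,   0.    ,   1.    ]]), 'mount': array([[ 0.0009,  0.9733,  0.2296,  0.0655],
       [ 1.    , -0.0007, -0.0011, -0.0005],
       [-0.0009,  0.2296, -0.9733, -0.1619],
       [ 0.    ,  0.    ,  0.    ,  1.    ]])}
```

View pics/crop1.png

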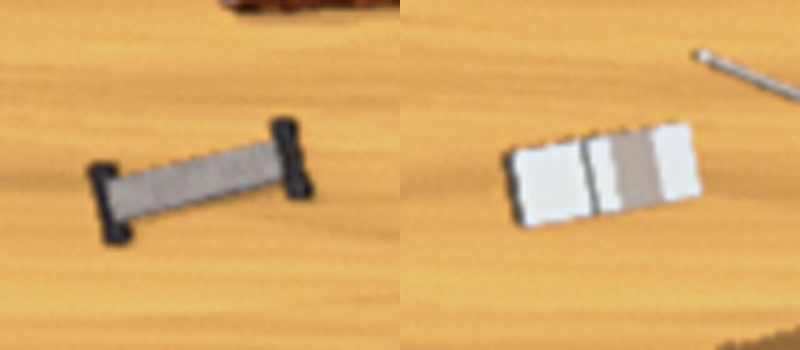

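The crop confirms it: the left item is black with a grey pad, and the right one is the white carton with the grey band and black line. I'll move above the carton, turning the tool to close across it.

```bash
python3 -m jog '[[3.05,-2.06,0,0,0,0,1],[3.05,-2.06,0,0,0,0,1],[3.05,-2.06,0,0,0,0,1],[3.05,-2.06,0,0,0,0,1],[3.05,-2.06,0,0,0,0,1],[3.05,-2.06,0,0,0,0,1],[3.05,-2.06,0,0,0,0,1],[3.05,-2.06,0,0,0,0,1]]'
python3 -m jog '[[0,0,0,0,0,-0.139,1],[0,0,1,0,0,-0.139,1],[0,0,1,0,0,-0.139,1],[0,0,1,0,0,-0.139,1],[0,0,1,0,0,-0.139,1],[0,0,1,0,0,-0.139,1],[0,0,1,0,0,-0.139,1],[0,0,1,0,0,-0.139,1]]'
python3 -m jog '[[0,0,0,0,0,-0.139,1],[0,0,0,0,0,-0.139,1],[0,0,0,0,0,0,1],[0,0,0,0,0,0,1],[0,0,0,0,0,0,1],[0,0,0,0,0,0,1],[0,0,0,0,0,0,1],[0,0,0,0,0,0,1]]'
cat >> h.py <<'E'
def delta(x,y,z,adeg):
    "tool-frame shift (cm) and turn about tool z (rad), shift taken before the turn"
    s=ctrl.state();r=R.from_quat(np.roll(s['eef_rot'],-1)).as_matrix()
    a=np.degrees(np.arctan2(r[1,0],r[0,0]))
    print('t',s['t'],'pos',np.round(s['eef_pos'],4),'a',round(a,2),'tilt',round(r[2,2],5),'open',s['opening'],'grip',s['gripper_force'],'F',np.round(s['wrist_force'],1),'j',np.round(s['joints'],2))
    print('shift cm',np.round(r.T@(np.array([x,y,z])-s['eef_pos'])*100,2),'turn',round(-np.radians((adeg-a+180)%360-180),4))
def case(x,y):
    c,s=np.cos(np.radians(4.1)),np.sin(np.radians(4.1));return .5996+c*x-s*y,-.0197+s*x+c*y
E
python3 - <<'E'
from h import *
delta(.369,-.2665,.024,101.4)
for m in(snap('wrist','w1.png'),): pass
print(ctrl.mark_of('wrist','carton')[:2])
E
```

```text
t: 2.35
eef_pos: [0.3703, -0.2656, 0.2226]
eef_rot: [0.0, 0.982, 0.189, 0.0]
wrist_force: [0.9, -1.1, 0.5]
opening: 0.0944
gripper_force: 0.0
t: 3.15
eef_pos: [0.3697, -0.2669, 0.1521]
eef_rot: [0.0, 0.732, 0.681, 0.0]
wrist_force: [-0.7, -0.5, -0.1]
opening: 0.0941
gripper_force: 0.0
t: 3.95
eef_pos: [0.3697, -0.2669, 0.1525]
eef_rot: [0.0, 0.633, 0.774, -0.0]
wrist_force: [0.7, -0.1, 0.2]
opening: 0.0938
gripper_force: 0.0
t 3.95 pos [ 0.3697 -0.2669  0.1525] a 101.42 tilt -1.0 open 0.09383458514381918 grip 0.0 F [ 0.7 -0.1  0.2] j [-0.71  0.17  1.86 -0.    1.12 -0.91]
shift cm [ 0.06 -0.06 12.85] turn 0.0004
[{'xyz': [0.3686, -0.2693, -0.0007], 'score': 0.7}]
```

View pics/w1.png

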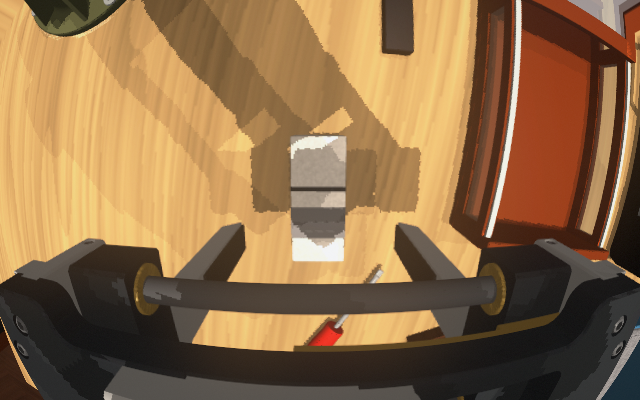

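The carton sits centred at (318,200), squared between the fingers, and the screwdriver tip at (375,270) is clear. Next I descend, grip and lift.

```bash
python3 -m jog '[[0,0,2.5,0,0,0,1],[0,0,2.5,0,0,0,1],[0,0,2.5,0,0,0,1],[0,0,2.5,0,0,0,1],[0,0,1.8,0,0,0,1],[0,0,1,0,0,0,1],[0,0,0,0,0,0,1],[0,0,0,0,0,0,1]]'
python3 -m jog '[[0,0,0,0,0,0,-1],[0,0,0,0,0,0,-1],[0,0,0,0,0,0,-1],[0,0,0,0,0,0,-1],[0,0,0,0,0,0,-1],[0,0,0,0,0,0,-1],[0,0,0,0,0,0,-1],[0,0,0,0,0,0,-1]]'
python3 -m jog '[[0,0,-1,0,0,0,-1],[0,0,-2,0,0,0,-1],[0,0,-2,0,0,0,-1],[0,0,-2,0,0,0,-1],[0,0,-2,0,0,0,-1],[0,0,-2,0,0,0,-1],[0,0,-1,0,0,0,-1],[0,0,0,0,0,0,-1]]'
python3 - <<'E'
from h import *
x,y=case(0,-.128);delta(x,y,.144,94.1)
E
```

```text
t: 4.85
eef_pos: [0.37, -0.2672, 0.025]
eef_rot: [0.0, 0.633, 0.774, -0.0]
wrist_force: [0.5, 0.3, -0.1]
opening: 0.0937
gripper_force: 0.0
t: 5.65
eef_pos: [0.3697, -0.2669, 0.0245]
eef_rot: [-0.0, 0.633, 0.774, -0.0]
wrist_force: [-1.3, -0.2, 1.8]
opening: 0.0496
gripper_force: 30.0
t: 6.45
eef_pos: [0.37, -0.2672, 0.1457]
eef_rot: [0.001, 0.633, 0.774, -0.0]
wrist_force: [0.4, 0.1, -1.4]
opening: 0.0499
gripper_force: 30.0
t 6.45 pos [ 0.37   -0.2672  0.1457] a 101.46 tilt -1.0 open 0.04985775534973522 grip 29.998989701271057 F [ 0.4  0.1 -1.4] j [-0.71  0.18  1.87  0.    1.1  -0.91]
shift cm [ 7.   25.77  0.19] turn 0.1285
```

```bash
python3 -m jog '[[0.87,3.22,0,0,0,0,-1],[0.87,3.22,0,0,0,0,-1],[0.87,3.22,0,0,0,0,-1],[0.87,3.22,0,0,0,0,-1],[0.88,3.22,0,0,0,0,-1],[0.88,3.22,0,0,0,0,-1],[0.88,3.22,0,0,0,0,-1],[0.88,3.23,0,0,0,0,-1]]'
python3 -m jog '[[0,0,0,0,0,0.064,-1],[0,0,0,0,0,0.064,-1],[0,0,2,0,0,0,-1],[0,0,2,0,0,0,-1],[0,0,2,0,0,0,-1],[0,0,1,0,0,0,-1],[0,0,0,0,0,0,-1],[0,0,0,0,0,0,-1]]'
python3 - <<'E'
from h import *
x,y=case(0,-.128);delta(x,y,.038,94.1)
snap('wrist','w2.png')
E
```

```text
t: 7.25
eef_pos: [0.6091, -0.1462, 0.1429]
eef_rot: [-0.001, 0.633, 0.774, -0.0]
wrist_force: [0.4, -1.0, -2.2]
opening: 0.0496
gripper_force: 30.0
t: 8.05
eef_pos: [0.6085, -0.1471, 0.0748]
eef_rot: [0.0, 0.681, 0.732, 0.0]
wrist_force: [-0.1, -0.6, -1.2]
opening: 0.0497
gripper_force: 30.0
t 8.05 pos [ 0.6085 -0.1471  0.0748] a 94.13 tilt -1.0 open 0.04973630694934522 grip 29.99902456998825 F [-0.1 -0.6 -1.2] j [-0.3   0.61  1.43  0.    1.1  -0.37]
shift cm [-0.02  0.02  3.68] turn 0.0005
```

View pics/w2.png

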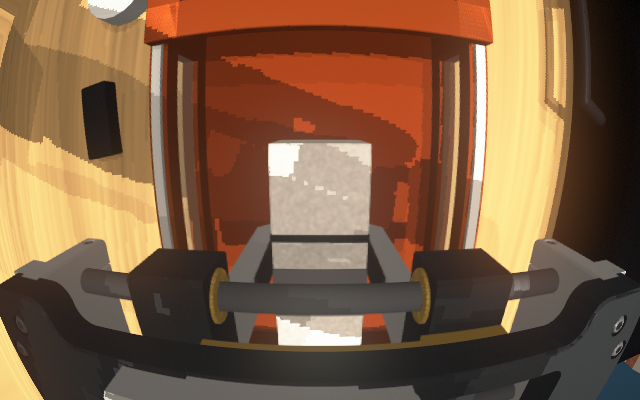

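The carton hangs centred in the bay: its column is 318 and the walls are at 165 and 475. I'll lower it, release it and check.

```bash
python3 -m jog '[[0,0,1,0,0,0,-1],[0,0,1,0,0,0,-1],[0,0,1,0,0,0,-1],[0,0,0.5,0,0,0,-1],[0,0,0.2,0,0,0,-1],[0,0,0,0,0,0,-1],[0,0,0,0,0,0,-1],[0,0,0,0,0,0,-1]]'
python3 -m jog '[[0,0,0,0,0,0,0.4],[0,0,0,0,0,0,0.4],[0,0,0,0,0,0,0.4],[0,0,0,0,0,0,0.4],[0,0,0,0,0,0,0.4],[0,0,0,0,0,0,0.4],[0,0,0,0,0,0,0.4],[0,0,0,0,0,0,0.4]]'
python3 - <<'E'
from h import *
x,y=case(0,-.170);delta(x,y,.038,94.1)
E
```

```text
t: 8.9
eef_pos: [0.6085, -0.1472, 0.0378]
eef_rot: [0.0, 0.681, 0.732, 0.0]
wrist_force: [0.0, 0.0, -1.1]
opening: 0.0497
gripper_force: 30.0
t: 9.7
eef_pos: [0.6083, -0.1471, 0.0374]
eef_rot: [-0.0, 0.681, 0.732, -0.0]
wrist_force: [0.4, -0.5, -0.5]
opening: 0.0656
gripper_force: 0.0
t 9.7 pos [ 0.6083 -0.1471  0.0374] a 94.13 tilt -1.0 open 0.06560957213929568 grip 0.0 F [ 0.4 -0.5 -0.5] j [-0.3   0.66  1.44 -0.    1.03 -0.37]
shift cm [-4.23  0.04 -0.06] turn 0.0005
```

```bash
python3 -m jog '[[-1.4,0,0,0,0,0,0.4],[-1.4,0,0,0,0,0,0.4],[-1.4,0,0,0,0,0,0.4],[0,0,0,0,0,0,-1],[0,0,0,0,0,0,-1],[0,0,0,0,0,0,-1],[0,0,0,0,0,0,-1],[0,0,0,0,0,0,-1]]'
python3 -m jog '[[0.5,0,0,0,0,0,-1],[1,0,0,0,0,0,-1],[1.5,0,0,0,0,0,-1],[1.5,0,0,0,0,0,-1],[1.5,0,0,0,0,0,-1],[1.5,0,0,0,0,0,-1],[1,0,0,0,0,0,-1],[0,0,0,0,0,0,-1]]'
python3 -m jog '[[0.5,0,0,0,0,0,-1],[0.5,0,0,0,0,0,-1],[0.5,0,0,0,0,0,-1],[0.5,0,0,0,0,0,-1],[0.5,0,0,0,0,0,-1],[0.2,0,0,0,0,0,-1],[0,0,0,0,0,0,-1],[0,0,0,0,0,0,-1]]'
python3 - <<'E'
from h import *
x,y=case(0,-.032);delta(x,y,.038,94.1)
p,d=snap('top')
for m in ctrl.mark_of('top','carton')[:2]: print(m)
E
```

```text
t: 10.5
eef_pos: [0.6113, -0.1886, 0.0374]
eef_rot: [-0.0, 0.681, 0.732, -0.0]
wrist_force: [0.6, 0.9, -1.7]
opening: 0.0495
gripper_force: 30.0
t: 11.3
eef_pos: [0.6053, -0.1027, 0.0375]
eef_rot: [-0.0, 0.681, 0.733, 0.0]
wrist_force: [0.3, -0.6, -2.0]
opening: 0.0496
gripper_force: 30.0
t: 12.1
eef_pos: [0.6033, -0.0774, 0.0375]
eef_rot: [0.0, 0.681, 0.732, 0.0]
wrist_force: [-0.5, -0.6, -1.8]
opening: 0.0498
gripper_force: 30.0
t 12.1 pos [ 0.6033 -0.0774  0.0375] a 94.12 tilt -1.0 open 0.0497729940419139 grip 29.993537664413452 F [-0.5 -0.6 -1.8] j [-0.19  0.63  1.5  -0.    1.01 -0.26]
shift cm [ 2.58  0.04 -0.05] turn 0.0004
```

```bash
python3 -m jog '[[0.3,0,0,0,0,0,-1],[0.3,0,0,0,0,0,-1],[0.3,0,0,0,0,0,-1],[0.3,0,0,0,0,0,-1],[0.3,0,0,0,0,0,-1],[0.2,0,0,0,0,0,-1],[0.2,0,0,0,0,0,-1],[0,0,0,0,0,0,-1]]'
python3 -m jog '[[0.1,0,0,0,0,0,-1],[0.1,0,0,0,0,0,-1],[0.1,0,0,0,0,0,-1],[0.1,0,0,0,0,0,-1],[0,0,0,0,0,0,-1],[0,0,0,0,0,0,-1],[0,0,0,0,0,0,-1],[0,0,0,0,0,0,-1]]'
```

```text
t: 13.0
eef_pos: [0.6019, -0.0581, 0.0375]
eef_rot: [-0.0, 0.681, 0.732, 0.0]
wrist_force: [-0.2, -0.4, -1.4]
opening: 0.0497
gripper_force: 30.0
t: 13.8
eef_pos: [0.6016, -0.0544, 0.0374]
eef_rot: [0.0, 0.681, 0.732, -0.0]
wrist_force: [0.3, 0.8, -1.8]
opening: 0.0503
gripper_force: 30.0
```

```bash
python3 -m jog '[[0.1,0,0,0,0,0,-1],[0.1,0,0,0,0,0,-1],[0.1,0,0,0,0,0,-1],[0,0,0,0,0,0,-1],[0,0,0,0,0,0,-1],[0,0,0,0,0,0,-1],[0,0,0,0,0,0,-1],[0,0,0,0,0,0,-1]]'
```

```text
t: 14.6
eef_pos: [0.6015, -0.0515, 0.0375]
eef_rot: [0.0, 0.681, 0.732, 0.0]
wrist_force: [0.5, -3.8, -1.6]
opening: 0.05
gripper_force: 30.0
```

```bash
python3 -m jog '[[0.1,0,0,0,0,0,-1],[0.1,0,0,0,0,0,-1],[0,0,0,0,0,0,-1],[0,0,0,0,0,0,-1],[0,0,0,0,0,0,-1],[0,0,0,0,0,0,-1],[0,0,0,0,0,0,-1],[0,0,0,0,0,0,-1]]'
```

```text
t: 15.4
eef_pos: [0.6015, -0.0513, 0.0377]
eef_rot: [0.001, 0.681, 0.732, -0.001]
wrist_force: [1.4, -16.3, -0.3]
opening: 0.0498
gripper_force: 30.0
```

The force against the stop is 16 N, so the carton is home. I'll release it and rise.

```bash
python3 -m jog '[[0,0,0,0,0,0,0.4],[0,0,0,0,0,0,0.4],[0,0,0,0,0,0,0.4],[0,0,0,0,0,0,0.4],[0,0,0,0,0,0,0.4],[0,0,-1,0,0,0,0.4],[0,0,-2,0,0,0,0.4],[0,0,-2,0,0,0,0.4]]'
python3 -m jog '[[0,0,-2,0,0,0,0.4],[0,0,-3,0,0,0,0.4],[0,0,-3,0,0,0,0.4],[0,0,-1,0,0,0,0.4],[0,0,0,0,0,0,0.4],[0,0,0,0,0,0,0.4],[0,0,0,0,0,0,0.4],[0,0,0,0,0,0,0.4]]'
python3 - <<'E'
from h import *
delta(.370,.236,.170,106)
p,d=snap('top','top2.png')
q,u,v=pts('top',d,np.ones(d.shape,bool))
m=(abs(q[:,0]-.6)<.06)&(abs(q[:,1]+.03)<.12)&(q[:,2]>.035)&(q[:,2]<.06)
print(m.sum()); 
if m.sum()>20: print(cv2.minAreaRect((q[m][:,:2]*1000).astype(np.float32)), case(0,-.05))
snap('wrist','w3.png')
E
```

```text
t: 16.2
eef_pos: [0.6012, -0.0493, 0.0886]
eef_rot: [-0.0, 0.681, 0.732, -0.0]
wrist_force: [0.2, -0.3, 0.7]
opening: 0.066
gripper_force: 0.0
t: 17.0
eef_pos: [0.6009, -0.0493, 0.1762]
eef_rot: [-0.001, 0.681, 0.732, -0.001]
wrist_force: [0.3, 0.3, -0.7]
opening: 0.0662
gripper_force: 0.0
t 17.0 pos [ 0.6009 -0.0493  0.1762] a 94.13 tilt -1.0 open 0.06617978018052383 grip 0.0 F [ 0.3  0.3 -0.7] j [-0.14  0.46  1.42  0.    1.27 -0.21]
shift cm [ 30.12 -20.98   0.67] turn -0.2072
0
```

View pics/w3.png

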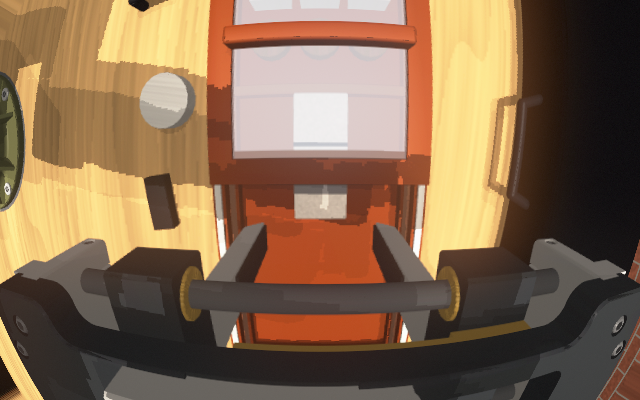

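The carton lies straight under the glass, spanning rows 92–218 at columns 293–348, with its end at the rib (row 92). Next is the shoulder rest.

```bash
python3 -m jog '[[3.7,-2.6,0,0,0,0,1],[3.7,-2.6,0,0,0,0,1],[3.7,-2.6,0,0,0,0,1],[3.7,-2.6,0,0,0,0,1],[3.7,-2.6,0,0,0,0,1],[3.7,-2.6,0,0,0,0,1],[3.7,-2.6,0,0,0,0,1],[3.7,-2.6,0,0,0,0,1]]'
python3 -m jog '[[0.5,-0.2,0,0,0,-0.1,0.4],[0,0,0,0,0,-0.1,0.4],[0,0,0.5,0,0,0,0.4],[0,0,0,0,0,0,0.4],[0,0,0,0,0,0,0.4],[0,0,0,0,0,0,0.4],[0,0,0,0,0,0,0.4],[0,0,0,0,0,0,0.4]]'
python3 - <<'E'
from h import *
delta(.370,.236,.031,106)
p,d=snap('wrist','w4.png')
for m in ctrl.mark_of('wrist','shoulder_rest')[:3]: print(m)
# back-project mask with fisheye + depth
P=ctrl.camera_params('wrist');K=np.array(P['intrinsics']);M=np.array(P['mount']);s=ctrl.state()
r=R.from_quat(np.roll(s['eef_rot'],-1)).as_matrix()
for t in ctrl.trace('wrist','shoulder_rest')[:2]:
    v,u=np.nonzero(t['pixels']&(d>0));a=(u-K[0,2])/K[0,0];b=(v-K[1,2])/K[1,1];th=np.hypot(a,b)
    z=d[v,u];k=np.tan(th)/np.maximum(th,1e-6)*z
    c=np.c_[a*k,-b*k,-z];w=(c@M[:3,:3].T+M[:3,3])@r.T+s['eef_pos']
    print(t['score'],len(u),u.mean(),v.mean(),np.percentile(w[:,2],[5,50,95]))
    for lo in(.012,.036):
        ww=w[(w[:,2]>lo)&(w[:,2]<.055)]; print(cv2.minAreaRect((ww[:,:2]*1000).astype(np.float32)),ww[:,:2].mean(0))
E
```

```text
t: 17.9
eef_pos: [0.3711, 0.232, 0.1774]
eef_rot: [0.0, 0.681, 0.732, 0.0]
wrist_force: [0.5, 0.1, 0.4]
opening: 0.0942
gripper_force: 0.0
t: 18.7
eef_pos: [0.3703, 0.2357, 0.1725]
eef_rot: [-0.0, 0.605, 0.796, 0.0]
wrist_force: [0.0, 0.1, -0.3]
opening: 0.0657
gripper_force: 0.0
t 18.7 pos [0.3703 0.2357 0.1725] a 105.54 tilt -1.0 open 0.0657238356276923 grip 0.0 F [ 0.   0.1 -0.3] j [0.48 0.1  1.88 0.   1.16 0.21]
shift cm [ 0.04 -0.02 14.15] turn -0.008
{'xyz': [0.7185, 0.4449, -0.0034], 'score': 0.88}
{'xyz': [0.367, 0.2325, -0.0033], 'score': 0.79}
{'xyz': [0.201, 0.3791, -0.0029], 'score': 0.59}
0.95 2105 602.0456057007126 112.34109263657957 [0.01077732 0.03792135 0.04652629]
((715.5477294921875, 447.01007080078125), (54.95690155029297, 141.1593475341797), 66.49588012695312) [0.70352304 0.44782532]
((716.6980590820312, 447.439208984375), (29.469892501831055, 123.58109283447266), 67.03318786621094) [0.70837817 0.44821346]
0.94 4706 318.8497662558436 189.41245218869528 [0.0307114  0.04506294 0.04658363]
((369.1117248535156, 235.88148498535156), (56.85383224487305, 140.78602600097656), 15.592121124267578) [0.36718255 0.24196319]
((368.7521057128906, 235.9969482421875), (27.783414840698242, 122.63288116455078), 15.621460914611816) [0.36759128 0.24018363]
```

View pics/w4.png

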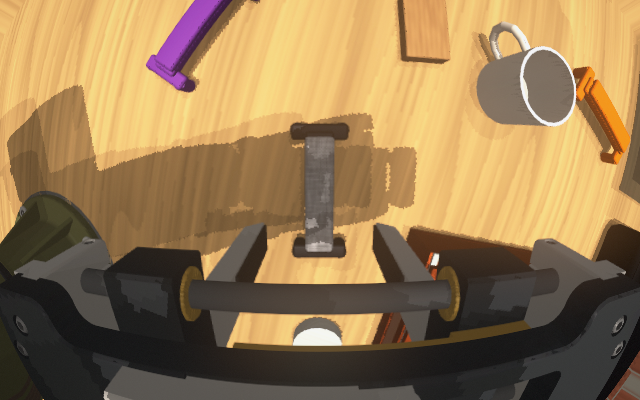

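The black and grey rest, columns 292–348 and rows 123–257, is aligned with the fingers. Purple and orange are off to the sides. I'll descend, grip and lift.

```bash
python3 -m jog '[[0,-0.1,2.5,0,0,0,0.4],[0,0,2.5,0,0,0,0.4],[0,0,2.5,0,0,0,0.4],[0,0,2.5,0,0,0,0.4],[0,0,2,0,0,0,0.4],[0,0,1.5,0,0,0,0.4],[0,0,0.5,0,0,0,0.4],[0,0,0,0,0,0,0.4]]'
python3 -m jog '[[0,0,0,0,0,0,-1],[0,0,0,0,0,0,-1],[0,0,0,0,0,0,-1],[0,0,0,0,0,0,-1],[0,0,0,0,0,0,-1],[0,0,0,0,0,0,-1],[0,0,0,0,0,0,-1],[0,0,0,0,0,0,-1]]'
python3 -m jog '[[0,0,-1,0,0,0,-1],[0,0,-3,0,0,0,-1],[0,0,-3,0,0,0,-1],[0,0,-3,0,0,0,-1],[0,0,-3,0,0,0,-1],[0,0,-1,0,0,0,-1],[0,0,0,0,0,0,-1],[0,0,0,0,0,0,-1]]'
python3 - <<'E'
from h import *
x,y=case(0,-.143);delta(x,y,.174,94.1)
E
```

```text
t: 19.65
eef_pos: [0.3691, 0.2354, 0.0322]
eef_rot: [-0.0, 0.605, 0.796, -0.0]
wrist_force: [0.2, 0.3, 0.2]
opening: 0.0656
gripper_force: 0.0
t: 20.45
eef_pos: [0.3693, 0.2355, 0.0326]
eef_rot: [0.0, 0.605, 0.796, 0.0]
wrist_force: [-0.8, -0.4, 5.0]
opening: 0.028
gripper_force: 30.0
t: 21.25
eef_pos: [0.3687, 0.2352, 0.1713]
eef_rot: [-0.0, 0.605, 0.796, -0.001]
wrist_force: [-0.1, -0.1, -1.2]
opening: 0.0277
gripper_force: 30.0
t 21.25 pos [0.3687 0.2352 0.1713] a 105.59 tilt -1.0 open 0.027665537732658608 grip 29.99290868639946 F [-0.1 -0.1 -1.2] j [ 0.48  0.1   1.88 -0.    1.16  0.21]
shift cm [-44.77  12.54  -0.28] turn 0.2005
```

```bash
python3 -m jog '[[-3,0.8,0,0,0,0,-1],[-4,1.1,0,0,0,0,-1],[-4,1.1,0,0,0,0,-1],[-4,1.1,0,0,0,0,-1],[-4,1.1,0,0,0,0,-1],[-4,1.1,0,0,0,0,-1],[-4,1.1,0,0,0,0,-1],[-4,1.1,0,0,0,0,-1]]'
python3 -m jog '[[-4,1.1,0,0,0,0,-1],[-4,1.2,0,0,0,0,-1],[-3.8,1.2,0,0,0,0,-1],[-2,0.6,0,0,0,0,-1],[0,0,0,0,0,0.1,-1],[0,0,1,0,0,0.1,-1],[0,0,2,0,0,0,-1],[0,0,1,0,0,0,-1]]'
python3 - <<'E'
from h import *
x,y=case(0,-.143);delta(x,y,.045,94.1)
snap('wrist','w5.png')
E
```

```text
t: 22.05
eef_pos: [0.5344, -0.0419, 0.1704]
eef_rot: [-0.001, 0.605, 0.796, -0.001]
wrist_force: [0.7, 0.5, -0.4]
opening: 0.0276
gripper_force: 30.0
t: 22.85
eef_pos: [0.6098, -0.1619, 0.1287]
eef_rot: [-0.002, 0.681, 0.732, -0.001]
wrist_force: [0.2, 0.4, -2.1]
opening: 0.0282
gripper_force: 30.0
t 22.85 pos [ 0.6098 -0.1619  0.1287] a 94.13 tilt -0.99999 open 0.028154510817285535 grip 29.992992281913757 F [ 0.2  0.4 -2.1] j [-0.32  0.57  1.37  0.    1.21 -0.39]
shift cm [-0.06  0.04  8.37] turn 0.0005
```

View pics/w5.png

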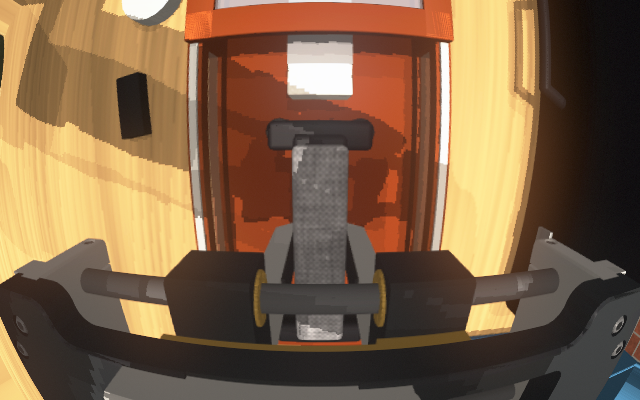

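The rest hangs straight over the bay (head at row 133) with a gap to the carton's end at row 97. I'll lower it and release.

```bash
python3 -m jog '[[0,0,2,0,0,0,-1],[0,0,2,0,0,0,-1],[0,0,2,0,0,0,-1],[0,0,1,0,0,0,-1],[0,0,0.7,0,0,0,-1],[0,0,0.5,0,0,0,-1],[0,0,0,0,0,0,-1],[0,0,0,0,0,0,-1]]'
python3 -m jog '[[0,0,0,0,0,0,0.2],[0,0,0,0,0,0,0.2],[0,0,0,0,0,0,0.2],[0,0,0,0,0,0,0.2],[0,0,0,0,0,0,0.2],[0,0,-1,0,0,0,0.2],[0,0,-2,0,0,0,0.2],[0,0,-2,0,0,0,0.2]]'
python3 -m jog '[[0,0,-3,0,0,0,0.2],[0,0,-3,0,0,0,0.2],[0,0,-3,0,0,0,0.2],[0,0,0,0,0,0,-1],[0,0,0,0,0,0,-1],[0,0,0,0,0,0,-1],[0,0,0,0,0,0,-1],[0,0,0,0,0,0,-1]]'
python3 - <<'E'
from h import *
x,y=case(0,.145);delta(x,y,.19,94.1)
p,d=snap('wrist','w6.png')
for t in('shoulder_rest','pull_bar','carton'): print(t,ctrl.mark_of('wrist',t)[:1])
print(case(0,-.143),case(0,.01))
E
```

```text
t: 23.7
eef_pos: [0.6113, -0.1623, 0.0511]
eef_rot: [0.0, 0.681, 0.732, 0.0]
wrist_force: [-0.7, -0.3, -0.4]
opening: 0.0277
gripper_force: 30.0
t: 24.5
eef_pos: [0.6109, -0.1622, 0.1016]
eef_rot: [-0.0, 0.681, 0.732, -0.0]
wrist_force: [0.5, 0.1, 0.9]
opening: 0.0566
gripper_force: 0.0
t: 25.3
eef_pos: [0.6107, -0.1622, 0.1896]
eef_rot: [-0.001, 0.681, 0.732, -0.0]
wrist_force: [0.5, -0.3, 0.1]
opening: 0.0198
gripper_force: 0.0
t 25.3 pos [ 0.6107 -0.1622  0.1896] a 94.12 tilt -1.0 open 0.01983465085329178 grip 0.0 F [ 0.5 -0.3  0.1] j [-0.32  0.51  1.31  0.    1.33 -0.39]
shift cm [ 2.879e+01 -8.000e-02 -2.000e-02] turn 0.0004
shoulder_rest [{'xyz': [0.609, -0.1639, 0.0134], 'score': 0.94}]
pull_bar []
carton [{'xyz': [0.6024, -0.0123, 0.0116], 'score': 0.93}]
(np.float64(0.6098241345395741), np.float64(-0.16233403195912496)) (np.float64(0.5988850255566731), np.float64(-0.009725592170690559))
```

View pics/w6.png

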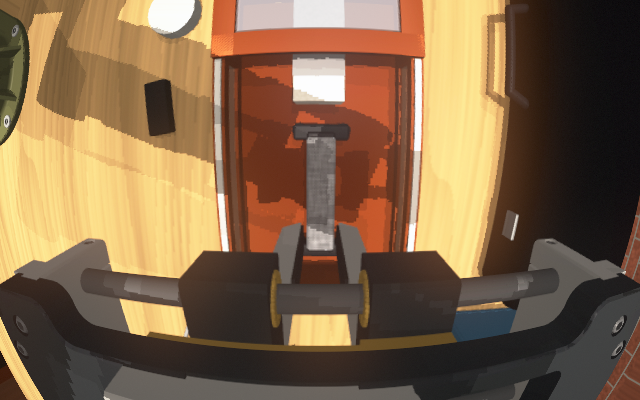

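The rest stands in the bay: its mark z is 0.013, at (321,190), clear of the carton. Next I go behind the pull bar with the fingers shut and lower.

```bash
python3 -m jog '[[3.66,0,0,0,0,0,-1],[3.66,0,0,0,0,0,-1],[3.66,0,0,0,0,0,-1],[3.66,0,0,0,0,0,-1],[3.66,0,0,0,0,0,-1],[3.66,0,0,0,0,0,-1],[3.66,0,0,0,0,0,-1],[3.66,0,0,0,0,0,-1]]'
python3 -m jog '[[0,0,2,0,0,0,-1],[0,0,2,0,0,0,-1],[0,0,2,0,0,0,-1],[0,0,1,0,0,0,-1],[0,0,0.9,0,0,0,-1],[0,0,0,0,0,0,-1],[0,0,0,0,0,0,-1],[0,0,0,0,0,0,-1]]'
python3 -m jog '[[-1,0,0,0,0,0,-1],[-1,0,0,0,0,0,-1],[-1,0,0,0,0,0,-1],[-1,0,0,0,0,0,-1],[-1,0,0,0,0,0,-1],[-1,0,0,0,0,0,-1],[0,0,0,0,0,0,-1],[0,0,0,0,0,0,-1]]'
python3 - <<'E'
from h import *
x,y=case(0,-.1125+.016);delta(x,y,.11,94.1)
p,d=snap('top')
for m in ctrl.mark_of('top','pull_bar')[:1]: print(m)
E
```

```text
t: 26.3
eef_pos: [0.5896, 0.1313, 0.1905]
eef_rot: [0.0, 0.681, 0.732, 0.0]
wrist_force: [-0.4, -0.7, -0.3]
opening: 0.0006
gripper_force: 0.0
t: 27.1
eef_pos: [0.5903, 0.1299, 0.1124]
eef_rot: [0.0, 0.681, 0.732, 0.001]
wrist_force: [0.8, -0.0, -0.0]
opening: 0.0
gripper_force: 0.0
t: 27.9
eef_pos: [0.5941, 0.0696, 0.1112]
eef_rot: [-0.0, 0.681, 0.732, -0.0]
wrist_force: [0.1, -0.3, -0.9]
opening: 0.0003
gripper_force: 0.0
t 27.9 pos [0.5941 0.0696 0.1112] a 94.09 tilt -1.0 open 0.0002560959731849311 grip 0.0 F [ 0.1 -0.3 -0.9] j [ 0.06  0.51  1.49 -0.    1.14 -0.02]
shift cm [-18.6   -0.09   0.13] turn -0.0001
{'xyz': [0.5934, 0.0462, 0.1097], 'score': 0.63}
```

The door moves with the push. I'll continue and finish at a creep.

```bash
python3 -m jog '[[-1,0,0,0,0,0,-1],[-1.3,0,0,0,0,0,-1],[-1.5,0,0,0,0,0,-1],[-1.5,0,0,0,0,0,-1],[-1.5,0,0,0,0,0,-1],[-1.5,0,0,0,0,0,-1],[-1.2,0,0,0,0,0,-1],[-1,0,0,0,0,0,-1]]'
python3 -m jog '[[-0.8,0,0,0,0,0,-1],[-0.8,0,0,0,0,0,-1],[-0.8,0,0,0,0,0,-1],[-0.8,0,0,0,0,0,-1],[-0.8,0,0,0,0,0,-1],[-0.5,0,0,0,0,0,-1],[0,0,0,0,0,0,-1],[0,0,0,0,0,0,-1]]'
python3 -m jog '[[-0.3,0,0,0,0,0,-1],[-0.3,0,0,0,0,0,-1],[-0.3,0,0,0,0,0,-1],[-0.3,0,0,0,0,0,-1],[0,0,0,0,0,0,-1],[0,0,0,0,0,0,-1],[0,0,0,0,0,0,-1],[0,0,0,0,0,0,-1]]'
python3 - <<'E'
from h import *
x,y=case(0,-.1125+.016);delta(x,y,.11,94.1)
p,d=snap('top')
for m in ctrl.mark_of('top','pull_bar')[:1]: print(m,case(0,-.1125))
E
```

```text
t: 28.8
eef_pos: [0.6017, -0.036, 0.1114]
eef_rot: [-0.0, 0.681, 0.732, -0.0]
wrist_force: [-1.0, 2.9, -1.9]
opening: 0.0004
gripper_force: 1.3
t: 29.6
eef_pos: [0.6052, -0.0798, 0.1116]
eef_rot: [0.0, 0.681, 0.732, 0.0]
wrist_force: [0.9, -0.8, 0.4]
opening: 0.0004
gripper_force: 0.0
t: 30.4
eef_pos: [0.6058, -0.0916, 0.1114]
eef_rot: [-0.0, 0.681, 0.732, -0.0]
wrist_force: [0.4, 0.4, 0.3]
opening: 0.0002
gripper_force: 0.0
t 30.4 pos [ 0.6058 -0.0916  0.1114] a 94.13 tilt -1.0 open 0.00020279084888391 grip 0.0 F [0.4 0.4 0.3] j [-0.21  0.54  1.45 -0.    1.15 -0.28]
shift cm [-2.44 -0.1   0.14] turn 0.0005
```

Up to 2.4 cm remains, so I'll creep until the force rises.

```bash
python3 -m jog '[[-0.2,0,0,0,0,0,-1],[-0.2,0,0,0,0,0,-1],[-0.2,0,0,0,0,0,-1],[-0.2,0,0,0,0,0,-1],[-0.2,0,0,0,0,0,-1],[-0.2,0,0,0,0,0,-1],[-0.2,0,0,0,0,0,-1],[0,0,0,0,0,0,-1]]'
python3 -m jog '[[-0.1,0,0,0,0,0,-1],[-0.1,0,0,0,0,0,-1],[-0.1,0,0,0,0,0,-1],[-0.1,0,0,0,0,0,-1],[0,0,0,0,0,0,-1],[0,0,0,0,0,0,-1],[0,0,0,0,0,0,-1],[0,0,0,0,0,0,-1]]'
```

```text
t: 31.3
eef_pos: [0.6069, -0.1059, 0.1115]
eef_rot: [0.0, 0.681, 0.732, -0.0]
wrist_force: [-0.6, 0.3, -0.1]
opening: 0.0005
gripper_force: 0.0
t: 32.1
eef_pos: [0.6072, -0.1097, 0.1115]
eef_rot: [0.0, 0.681, 0.732, -0.0]
wrist_force: [0.8, 0.1, 0.7]
opening: 0.0001
gripper_force: 0.0
```

```bash
python3 -m jog '[[-0.1,0,0,0,0,0,-1],[-0.1,0,0,0,0,0,-1],[-0.1,0,0,0,0,0,-1],[0,0,0,0,0,0,-1],[0,0,0,0,0,0,-1],[0,0,0,0,0,0,-1],[0,0,0,0,0,0,-1],[0,0,0,0,0,0,-1]]'
```

```text
t: 32.9
eef_pos: [0.6074, -0.1126, 0.1114]
eef_rot: [0.0, 0.681, 0.732, -0.0]
wrist_force: [0.1, 1.0, -0.9]
opening: -0.0002
gripper_force: 0.0
```

```bash
python3 -m jog '[[-0.1,0,0,0,0,0,-1],[-0.1,0,0,0,0,0,-1],[-0.1,0,0,0,0,0,-1],[0,0,0,0,0,0,-1],[0,0,0,0,0,0,-1],[0,0,0,0,0,0,-1],[0,0,0,0,0,0,-1],[0,0,0,0,0,0,-1]]'
```

```text
t: 33.7
eef_pos: [0.6075, -0.1149, 0.1114]
eef_rot: [-0.0, 0.681, 0.732, 0.0]
wrist_force: [-1.9, 5.8, 1.2]
opening: 0.0007
gripper_force: 2.8
```

```bash
python3 -m jog '[[-0.1,0,0,0,0,0,-1],[-0.1,0,0,0,0,0,-1],[0,0,0,0,0,0,-1],[0,0,0,0,0,0,-1],[0,0,0,0,0,0,-1],[0,0,0,0,0,0,-1],[0,0,0,0,0,0,-1],[0,0,0,0,0,0,-1]]'
```

```text
t: 34.5
eef_pos: [0.6075, -0.1151, 0.1114]
eef_rot: [-0.002, 0.681, 0.732, 0.001]
wrist_force: [-3.4, 16.6, 3.2]
opening: 0.0008
gripper_force: 8.7
```

The door stops hard with the finger offset at 16.9 mm, which matches shut. I'll back off, rise and verify.

```bash
python3 -m jog '[[0.5,0,0,0,0,0,-1],[1.5,0,0,0,0,0,-1],[0,0,-2,0,0,0,-1],[0,0,-3,0,0,0,-1],[0,0,-3,0,0,0,-1],[4,0,-2,0,0,0,-1],[4,0,0,0,0,0,-1],[0,0,0,0,0,0,-1]]'
python3 -m jog '[[4,0,0,0,0,0,-1],[4,0,0,0,0,0,-1],[4,0,0,0,0,0,-1],[4,0,0,0,0,0,-1],[0,0,0,0,0,0,-1],[0,0,0,0,0,0,-1],[0,0,0,0,0,0,-1],[0,0,0,0,0,0,-1]]'
python3 - <<'E'
from h import *
p,d=snap('top')
for t in('pull_bar','carton','shoulder_rest'): print(t,ctrl.mark_of('top',t)[:1])
q,u,v=pts('top',d,np.ones(d.shape,bool))
m=(abs(q[:,0]-.6)<.09)&(abs(q[:,1]+.13)<.08)&(q[:,2]>.098)&(q[:,2]<.12)
print(m.sum(),cv2.minAreaRect((q[m][:,:2]*1000).astype(np.float32)),case(0,-.1125),ctrl.state()['wrist_force'])
cv2.imwrite('pics/fin.png',cv2.resize(p[100:260,170:490],(800,400))[:,:,::-1])
E
```

```text
t: 35.3
eef_pos: [0.6003, -0.0136, 0.2123]
eef_rot: [0.0, 0.68, 0.733, 0.001]
wrist_force: [1.6, -0.2, -0.2]
opening: 0.0008
gripper_force: 0.0
t: 36.1
eef_pos: [0.5892, 0.1406, 0.2114]
eef_rot: [0.0, 0.682, 0.732, -0.0]
wrist_force: [-0.3, -0.6, 0.2]
opening: 0.0004
gripper_force: 0.0
pull_bar [{'xyz': [0.6022, -0.1345, 0.1087], 'score': 0.81}]
carton []
shoulder_rest [{'xyz': [0.7211, 0.4487, -0.0006], 'score': 0.94}]
245 ((607.6329345703125, -131.70361328125), (150.36875915527344, 16.779674530029297), 3.8998219966888428) (np.float64(0.6076434624874272), np.float64(-0.1319120880797312)) [-0.22206496 -0.68947447  0.43142123]
```

View pics/fin.png

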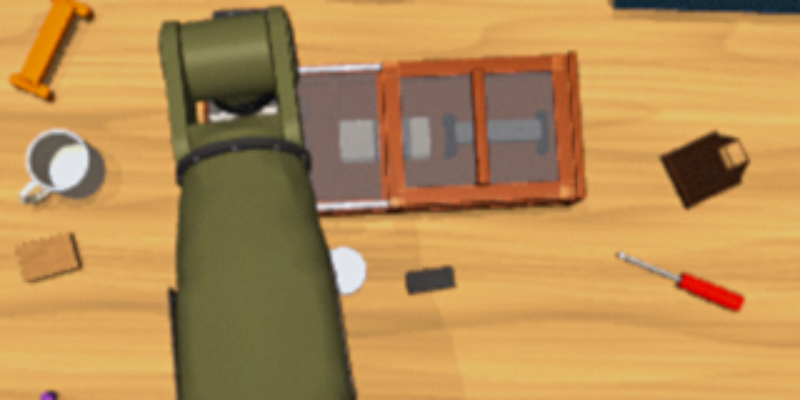

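The door is shut against the end frame at (570,125). The bar measures within 0.3 mm of its shut position. The rest at (495,130) stands under the door and the carton at (385,140) lies under the glass. I'm handing in.

```bash
python3 -c "
from cell import ctrl
print(ctrl.finish_job())"
```

```text
the job is handed in; nothing more can be done
None
```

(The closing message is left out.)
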